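# Feel a jar well for a left-in spacer plug, then seat the slip jar

### The arm

A 7-joint arm with a two-finger parallel gripper is mounted at the origin on the work surface. World frame = base frame: x ahead of the robot, y to its left, z up, the work surface at z = 0. Lengths are in mm, angles in rad, forces in N, time in s.
With the tool pointing down it reaches from about 400 to 750 mm from the base axis. Payload 19.5 kg.
Tool frame: the origin (TCP) lies on the centre line of the jaws, within the pads' length; the fingertips stand 22 mm ahead of it and the grasp point (between the pads) lies 3 mm ahead of it; z points along the fingers, x is the direction in which the jaws open and shut, and the axes are right-handed (so a half turn about z gives the same grasp; the last joint's range is limited). The gripper opens to 85 mm and grips with 20 to 120 N. Pads are 22 mm wide; open, the fingers measure 114 mm over their backs; the gripper's body (76 mm by 85 mm) begins 54 mm behind the grasp point. The pads swing forward as they close: fully open they stand 13 mm farther back than shut.
Start: joints at [-1.33, 0.707, -0.028, 1.485, 0.022, 0.951, -0.075], TCP at [160.44, 552.138, 253.268] pointing down, gripper open.
Joint ranges: [-2.71, 2.71], [-0.32, 2.16], [-1.57, 1.52], [0, 2.45], [-1.46, 4.6], [0, 2.02], [-2.83, 2.83]. Speed limits (rad/s): [1.89, 1.89, 2.57, 2.57, 3.01, 3.01, 3.01].

### API

Orientations are given as a unit quaternion [x, y, z, w].
In Python, from rig import r gives the robot as it stands. The module is installed in compiled form; this text tells all that it offers.
- The arm moves only by the tool arm_command, never from a script. Its argument "deltas" is a list of rows, each an object of numbers: "gripper": the finger opening in mm, from 0 to 85.4; "dx", "dy", "dz": the shift along the tool's x, y, z in mm; "twist": the turn about the tool's z in rad. In form: [{"gripper": .., "dx": .., "dy": .., "dz": .., "twist": ..}, ...]. A call has 1 to 20 rows; each row shifts and turns the commanded pose from where the row before left it, along the tool's axes as they then stand; what a row does not reach is not made up. A row lasts 1/10 s, in which the tool goes at most 50 mm and 8.59 degrees, less where a joint would pass 70% of its speed; a pose out of reach is approached as far as the arm can. A call with a gripper value outside its range is refused whole. The fingers move at their own pace and stop on an object; the grip force is fixed at half the most. Time passes only in rows, so rows that do not move let the fingers close. It gives the time, the measured TCP pose, the force and the opening at its end, in the units of the state.
- r.get_state(): the state, without advancing time (a new reading comes with each control period).
- r.capture(name): name is "scene" or "top"; returns the picture (420x560x3 uint8, blue, green, red); there is no depth.
- r.get_calibration(name): a dict with "vertical_fov" (degrees; the focal length in pixels is half the picture's height over the tangent of half this angle, whatever the lens; pixels are square), "cx", "cy" (the principal point, pixels), "D" ([k1, k2, p1, p2, k3] as OpenCV has them; the pictures are not rectified), "rvec" (rotation vector, rad) and "tvec" (3), from world to camera coordinates, as OpenCV has them. Camera axes: x right, y down, z forward; pixel columns grow to the right and rows downward; lengths in mm; the calibration is good to about 2 mm. A picture is of the moment at which its call begins. get_calibration takes no time and is no camera call.
- r.finish_job(): hands the job in, once; it reports no verdict.
The state is a dict: "t": time; "joints": joint angles; "qd": joint speeds; "joint_efforts": joint torques, N m; "tool_pos": TCP position; "orientation": TCP orientation; "wrist_force": force on the tool from outside, world axes, zero at the start; "wrist_torque": the same for the moment, N m; "finger_gap": opening from 0.0 (shut) to 1.0 (fully open).
Only numpy, scipy, OpenCV 4.12 (cv2) and the standard library are available. Lean on these libraries where they do the work, as an engineer would, in place of code of your own. Each camera call takes 0.05 s, during which the arm holds its last target. There are 200 camera calls.

### The job

Stand the terracotta-coloured slip jar in the empty one of the two blue jar wells, upright and fully home on the well's floor. A cork spacer plug was left in the other well, so before you bring the jar to a well, reach down into that well and touch its bare floor with the fingertips to be sure it is empty. Set the jar down rather than dropping it, and leave the white jar standing where it is.

Things in the scene. Friction and masses are not known exactly. Their poses are not given: they have to be found in the camera images.
- jar_terracotta: the slip jar to seat: upright, terracotta body 52 mm across, 90 mm tall, under a white cap 46 mm across, 14 mm high (104 mm in all, 0.14 to 0.28 kg, rigid). Origin: centre of its underside, z up. It stands on the green mat to the right (-y) of the wells, in a row with two jars of the same shape (white with black cap, black with white cap), centres at least 90 mm apart in y
- jar_white: a bystander: jar of the same shape and size, white body and black cap, origin at the centre of its underside; to be left standing where it is
- floor_a: cork floor of well A, a fixed round blue-glazed jar well: a disc 77 mm across, 8 mm thick, origin at the centre of its underside, z up. The well around it is concentric, 100 mm across outside, 76 mm inside, its rim 42 mm above the origin. On this floor or on the other well's (not said which) lies a loose cork plug, 66 mm across, 20 mm thick, its top 28 mm above the origin
- floor_b: cork floor of well B, a fixed round blue-glazed jar well: a disc 77 mm across, 8 mm thick, origin at the centre of its underside, z up. The well around it is concentric, 100 mm across outside, 76 mm inside, its rim 42 mm above the origin. On this floor or on the other well's (not said which) lies a loose cork plug, 66 mm across, 20 mm thick, its top 28 mm above the origin
There are look-alikes about, which are no part of the job. What is shaped like the part that bears floor_a but yellow is not meant.

How it is judged (in metres and radians):
On the way, in this order (a step that is already met when the one before it is completed fails the run):
1. the fingertips touch the bare floor of the empty well ((contact force between the fingers and floor_a above 0.5 N or contact force between the fingers and floor_b above 0.5 N)), for 0.1 s.
2. the terracotta jar is upright and fully home in the empty well (((horizontal distance between jar_terracotta and floor_a below 0.016 m and z of jar_terracotta in the frame of floor_a between 0.002 and 0.014 m) or (horizontal distance between jar_terracotta and floor_b below 0.016 m and z of jar_terracotta in the frame of floor_b between 0.002 and 0.014 m)) and angle between jar_terracotta's own z axis and vertical below 0.175 rad), for 0.2 s.
At the end, for the whole second after the job is handed in: the terracotta jar stands released and still in a jar well, within 16 mm of its centre, upright within 10 degrees, its underside within 6 mm of the bare floor (not on the plug); the white jar still stands upright within 40 mm of where it was (all of step 2 and linear speed of jar_terracotta below 0.02 m/s and contact force between the fingers and jar_terracotta below 0.05 N and angle between jar_white's own z axis and vertical below 0.175 rad and distance of jar_white from where it was at the start of the episode below 0.04 m); the robot touches nothing.
It fails at once if the white jar is pushed more than 40 mm or tipped over (distance of jar_white from where it was at the start of the episode above 0.04 m or angle between jar_white's own z axis and vertical above 0.5 rad).
It fails at once if the terracotta jar is dropped into or onto a well (moving faster than 0.8 m/s within 50 mm of a well's centre, a fall of over 30 mm) (linear speed of jar_terracotta above 0.8 m/s and (horizontal distance between jar_terracotta and floor_a below 0.05 m or horizontal distance between jar_terracotta and floor_b below 0.05 m)).
It also fails if it takes over 64 s, if anything falls off the work surface, if the arm or the gripper's body presses on something with over 40 N, if the wrist force passes 120 N, or if a joint passes its speed limit or range.

## Working session

There is one attempt and no reset: what is moved stays moved. The work goes in short steps, Python scripts to look and compute and a tool call to move; the robot and the scene stay as the last step left them, time stands still between calls to the robot, and variables do not carry over. Pictures are saved under pics/ and viewed, about 8 in all and at most 12, crops included, and the job is handed in when it is done.

Besides the shell and the picture viewer there is one more tool, called as name(argument=value, ...), one argument or row to a line, values as JSON. arm_command: Moves the arm, as the interface text tells. Its arguments: {"type":"object","properties":{"deltas":{"type":"array"}},"required":["deltas"]}

```bash
mkdir -p pics; python3 - <<'E'
from rig import r
import cv2
for n in("scene","top"):
    cv2.imwrite(f"pics/{n}0.png",r.capture(n)); print(r.get_calibration(n))
print(r.get_state())
E
```

```text
{'vertical_fov': 56.32801728128073, 'cx': 277.1288582548915, 'cy': 205.2324259100762, 'D': array([-0.09249742,  0.        ,  0.        ,  0.        ,  0.        ]), 'rvec': array([ 1.25422684,  2.42792732, -0.81934328]), 'tvec': array([ 171.13419146, -257.75138842, 1457.65248792])}
{'vertical_fov': 48.46029944238633, 'cx': 283.7095889989309, 'cy': 219.88215377869017, 'D': array([-0.04398493,  0.        ,  0.        ,  0.        ,  0.        ]), 'rvec': array([ 2.19495348, -2.17659925,  0.04026945]), 'tvec': array([  87.61836205,  378.64082655, 1413.15642385])}
{'t': 0.1, 'joints': array([-1.32968727,  0.70702018, -0.02760998,  1.4849297 ,  0.02203203,
        0.95091131, -0.07554221]), 'qd': array([ 4.61591028e-04, -1.13397309e-03, -1.34204494e-03, -1.31966580e-03,
        1.08655002e-03, -3.06632590e-05, -6.41705417e-04]), 'joint_efforts': array([ 2.00797265e-03, -8.84277391e+01,  1.23639576e+00, -2.36455232e+01,
        1.70102465e-02,  4.92681851e-03, -1.19597550e-05]), 'tool_pos': array([160.4073724 , 551.95615339, 252.89140616]), 'orientation': array([ 7.99713317e-01,  6.00381860e-01, -3.67382186e-04,  3.13052305e-04]), 'wrist_force': array([-0.06121913,  0.27786901,  0.14405158]), 'wrist_torque': array([-0.0248031 , -0.00128727,  0.02787218]), 'finger_gap': 0.9985330760713756}
```

View pics/scene0.png

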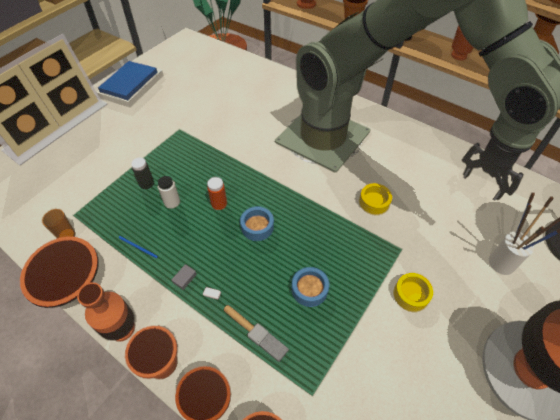

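View pics/top0.png

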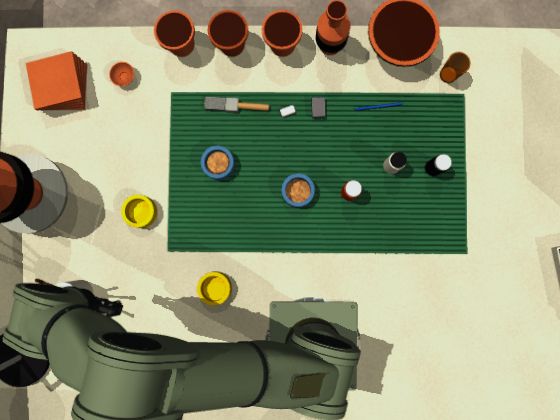

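The scene view shows the terracotta jar with its white cap at (217,193), or (353,190) in top. The blue wells are at (258,223) and (310,287), or (299,190) and (217,162) in top. Things that could be mistaken for them:
- White jar: top (396,162)
- Black jar: top (440,165)
- Yellow wells: top (138,212) and (214,289)
- Terracotta pots at the edge of the table

I choose the terracotta-bodied jar with the white cap and the two blue wells. Next I measure and take one close crop.

```bash
cat > h.py <<'E'
import cv2, numpy as np
from rig import r
def cam(n):
    c=r.get_calibration(n); f=210/np.tan(np.radians(c["vertical_fov"])/2)
    K=np.array([[f,0,c["cx"]],[0,f,c["cy"]],[0,0,1]]); R=cv2.Rodrigues(c["rvec"])[0]
    return K,c["D"],R,np.ravel(c["tvec"]),c["rvec"]
def ray(n,p):
    K,D,R,t,_=cam(n); u=cv2.undistortPoints(np.array([[p]],float),K,D)[0,0]
    d=R.T@np.array([*u,1]); return -R.T@t,d/np.linalg.norm(d)
def plane(n,p,z):
    o,d=ray(n,p); return o+d*(z-o[2])/d[2]
def tri(p,q):
    a,d=ray("scene",p); b,e=ray("top",q)
    s=np.linalg.lstsq(np.c_[d,-e],b-a,rcond=None)[0]
    return (a+d*s[0]+b+e*s[1])/2, np.linalg.norm(a+d*s[0]-b-e*s[1])
def proj(n,P):
    K,D,R,t,rv=cam(n); return cv2.projectPoints(np.array([P],float),rv,t,K,D)[0][0,0]
def blobs(m,amin=15):
    c,_=cv2.findContours(m.astype(np.uint8),cv2.RETR_EXTERNAL,cv2.CHAIN_APPROX_NONE)
    return [k for k in c if cv2.contourArea(k)>amin]
E
python3 - <<'E'
from h import *
im={n:cv2.imread(f"pics/{n}0.png") for n in("scene","top")}
roi={"scene":(130,150,350,320),"top":(180,130,460,220)}
for n in im:
    h=cv2.cvtColor(im[n],cv2.COLOR_BGR2HSV); x0,y0,x1,y1=roi[n]
    H,S,V=[h[...,i] for i in range(3)]; box=np.zeros(H.shape,bool); box[y0:y1,x0:x1]=1
    for nm,m in dict(blue=(H>98)&(H<125)&(S>90)&(V>50),white=(S<60)&(V>150),terra=((H<8)|(H>172))&(S>140)&(V>50)).items():
        for c in blobs(m&box):
            print(n,nm,cv2.boundingRect(c),cv2.contourArea(c),np.round(cv2.minEnclosingCircle(c),1) if 0 else cv2.fitEllipse(c) if len(c)>5 else '')
            (x,y),*_=cv2.fitEllipse(c) if len(c)>5 else ((0,0),)
            if nm!='terra': print('   at z',np.round(plane(n,(x,y),{'blue':44,'white':106}[nm]),1))
a=cv2.resize(im["scene"][170:310,195:335],(420,420),interpolation=3)
b=cv2.resize(im["top"][140:215,195:375],(720,300),interpolation=3)
o=np.zeros((720,720,3),np.uint8);o[:420,:420]=a;o[420:]=b
cv2.imwrite("pics/crop1.png",cv2.resize(o,(600,600)))
E
```

```text
scene blue (292, 268, 37, 39) 1088.5 ((309.7658996582031, 286.3208312988281), (36.303611755371094, 38.2498779296875), 176.15643310546875)
   at z [560.3 296.3  44. ]
scene blue (130, 241, 28, 17) 65.0 ((142.58322143554688, 249.138427734375), (2.7600960731506348, 36.707801818847656), 117.94981384277344)
   at z [ 741.7 -157.    44. ]
scene blue (240, 207, 34, 34) 837.5 ((256.5865478515625, 223.07395935058594), (32.58853530883789, 32.83921813964844), 177.77488708496094)
   at z [478.8  56.   44. ]
scene white (203, 288, 18, 11) 116.5 ((211.48715209960938, 292.7371520996094), (8.793051719665527, 18.17076301574707), 102.33456420898438)
   at z [743.3 119.8 106. ]
scene white (130, 261, 78, 59) 2141.0 ((156.0789337158203, 299.3734130859375), (42.5942268371582, 90.20355987548828), 121.87710571289062)
   at z [837.9  19.7 106. ]
scene white (159, 182, 17, 25) 151.0 ((167.93687438964844, 191.4630889892578), (12.635608673095703, 30.772016525268555), 165.65628051757812)
   at z [ 573.5 -201.7  106. ]
scene white (207, 177, 16, 14) 144.5 ((214.8042449951172, 183.15850830078125), (13.00383472442
[... 511 characters left out ...]
802978516), 170.70709228515625)
   at z [466.3  49.   44. ]
top blue (201, 146, 34, 33) 826.0 ((217.25033569335938, 162.14833068847656), (31.774850845336914, 33.18503189086914), 127.10272216796875)
   at z [548.7 292.   44. ]
top white (346, 180, 15, 17) 181.0 ((353.0898132324219, 188.03160095214844), (14.708958625793457, 15.80558967590332), 3.4430360794067383)
   at z [ 465.4 -108.1  106. ]
top white (436, 154, 15, 16) 171.0 ((443.0747375488281, 161.67642211914062), (14.607305526733398, 15.040701866149902), 10.94668960571289)
   at z [ 543.6 -366.4  106. ]
top terra (342, 189, 14, 11) 47.0 ((347.4928283691406, 194.38754272460938), (8.645282745361328, 13.114449501037598), 115.20780944824219)
```

View pics/crop1.png

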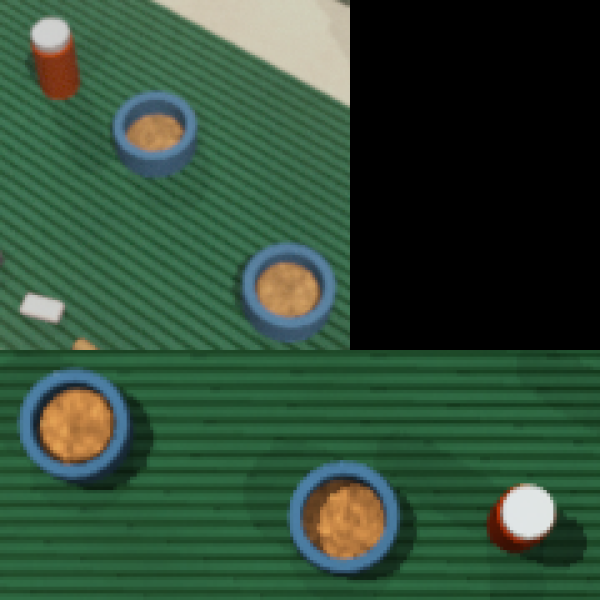

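The crop shows the target jar, white cap on a terracotta body, at upper left. The near well (scene 258,223) has a deep wall shadow with its cork far down, so it looks empty. The far well (scene 310,287) has a smaller raised round cork with a gap around it, which is the plug. I'll refine the centres from the rim highlight.

```bash
python3 - <<'E'
from h import *
im={n:cv2.imread(f"pics/{n}0.png") for n in("scene","top")}
P={}
for n,box in {"scene":(240,205,276,245),"top":(280,171,318,210)}.items():
    x0,y0,x1,y1=box; h=cv2.cvtColor(im[n],cv2.COLOR_BGR2HSV); H,S,V=cv2.split(h)
    b=np.zeros(H.shape,bool); b[y0:y1,x0:x1]=1
    for vt in(110,125,140):
        m=(H>95)&(H<125)&(S>80)&(V>vt)&b
        c=blobs(m)
        if c:
            e=cv2.fitEllipse(max(c,key=cv2.contourArea)); print(n,vt,np.round(np.hstack([e[0],e[1]]),1),np.round(plane(n,e[0],44),1)); P.setdefault(n,{})[vt]=e[0]
for vt in(110,125,140):
    try: print(tri(P["scene"][vt],P["top"][vt]))
    except KeyError: pass
print("cap",tri((214.8,182.7),(353.1,188)))
for n in im: print("base of axis 0/104",n,proj(n,(465,-108,2)),proj(n,(465,-108,106)))
# white/black jar in top
print("white cap",plane("top",(398,159),106),"tcp",proj("top",r.get_state()["tool_pos"]))
E
```

```text
scene 110 [256.6 220.6  27.9  32.3] [471.7  50.5  44. ]
scene 125 [256.6 220.   26.4  31.9] [469.9  49.2  44. ]
scene 140 [256.6 219.9  25.9  31.3] [469.8  49.   44. ]
top 110 [297.5 189.4  31.7  32. ] [467.7  49.7  44. ]
top 125 [297.6 189.4  31.6  31.8] [467.7  49.5  44. ]
top 140 [297.5 189.5  30.9  31.4] [467.4  49.8  44. ]
(array([468.71878639,  49.01697801,  39.26641369]), np.float64(1.6393233967364886))
(array([468.39683696,  48.88946176,  41.93900219]), np.float64(1.424126977140385))
(array([468.1859026 ,  48.94127203,  42.04420843]), np.float64(2.003242343267914))
cap (array([ 465.86280589, -108.62101437,  105.54607434]), np.float64(1.0129796354550797))
base of axis 0/104 scene [219.463938   203.40991336] [215.29050882 182.52803137]
base of axis 0/104 top [348.60511806 192.28361038] [353.04550622 188.17035493]
white cap [ 550.11866164 -236.91040809  106.        ] tcp [100.34084914 298.58072623]
```

Well centre is about (468, 49) and the jar about (466, -108). I twist so that tool x = world +y and tool y = world +x, then go above the near well with the fingers closing.

arm_command(
  deltas=[
    {"gripper":0,"dx":0,"dy":0,"dz":0,"twist":-0.14},
    {"gripper":0,"dx":0,"dy":0,"dz":0,"twist":-0.143},
    {"gripper":0,"dx":-15,"dy":24,"dz":0,"twist":0},
    {"gripper":0,"dx":-32,"dy":24,"dz":0,"twist":0},
    {"gripper":0,"dx":-32,"dy":20,"dz":0,"twist":0},
    {"gripper":0,"dx":-32,"dy":20,"dz":0,"twist":0},
    {"gripper":0,"dx":-32,"dy":20,"dz":0,"twist":0},
    {"gripper":0,"dx":-32,"dy":20,"dz":0,"twist":0},
    {"gripper":0,"dx":-32,"dy":20,"dz":0,"twist":0},
    {"gripper":0,"dx":-32,"dy":20,"dz":0,"twist":0},
    {"gripper":0,"dx":-32,"dy":20,"dz":0,"twist":0},
    {"gripper":0,"dx":-32,"dy":20,"dz":0,"twist":0},
    {"gripper":0,"dx":-32,"dy":20,"dz":0,"twist":0},
    {"gripper":0,"dx":-32,"dy":20,"dz":0,"twist":0},
    {"gripper":0,"dx":-32,"dy":20,"dz":0,"twist":0},
    {"gripper":0,"dx":-32,"dy":20,"dz":0,"twist":0},
    {"gripper":0,"dx":-32,"dy":20,"dz":0,"twist":0},
    {"gripper":0,"dx":-25,"dy":0,"dz":0,"twist":0},
    {"gripper":0,"dx":-15,"dy":0,"dz":0,"twist":0},
    {"gripper":0,"dx":0,"dy":0,"dz":0,"twist":0},
  ],
)

```text
t: 2.1
tool_pos: [468.5, 47.2, 253.1]
orientation: [0.708, 0.706, -0.001, 0.0]
wrist_force: [0.3, -0.3, 0.1]
finger_gap: 0.002
```

arm_command(
  deltas=[
    {"gripper":0,"dx":2,"dy":0,"dz":20,"twist":0},
    {"gripper":0,"dx":0,"dy":0,"dz":30,"twist":0},
    {"gripper":0,"dx":0,"dy":0,"dz":30,"twist":0},
    {"gripper":0,"dx":0,"dy":0,"dz":30,"twist":0},
    {"gripper":0,"dx":0,"dy":0,"dz":30,"twist":0},
    {"gripper":0,"dx":0,"dy":0,"dz":20,"twist":0},
    {"gripper":0,"dx":0,"dy":0,"dz":15,"twist":0},
    {"gripper":0,"dx":0,"dy":0,"dz":0,"twist":0},
  ],
)

```text
t: 2.9
tool_pos: [467.8, 52.1, 76.8]
orientation: [0.707, 0.708, -0.001, -0.001]
wrist_force: [-1.1, 0.3, 0.7]
finger_gap: -0.001
```

```bash
python3 - <<'E'
from h import *
a=cv2.resize(r.capture("scene")[150:290,180:340],(480,420),interpolation=3)
b=r.capture("top")[130:270,240:400]; b=cv2.resize(b,(480,420),interpolation=3)
cv2.imwrite("pics/c2.png",cv2.resize(np.hstack([a,b]),(800,350)))
E
```

```text
(no output)
```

View pics/c2.png

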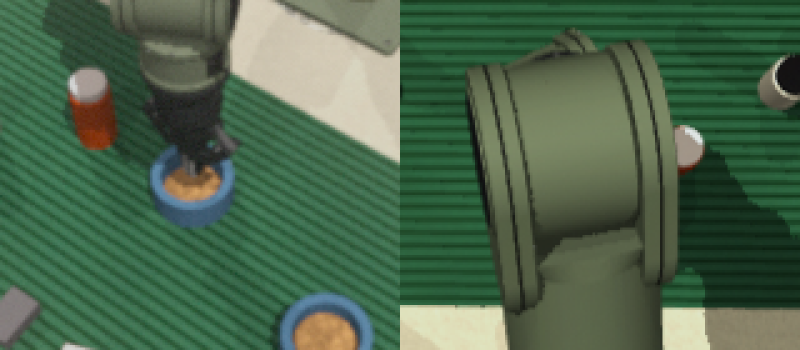

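The closed fingers are over the near well's opening, near its centre (left half of the crop, 190,175), and clear of the jar. Going in.

arm_command(
  deltas=[
    {"gripper":0,"dx":-3,"dy":0,"dz":8,"twist":0},
    {"gripper":0,"dx":0,"dy":0,"dz":8,"twist":0},
    {"gripper":0,"dx":0,"dy":0,"dz":4,"twist":0},
    {"gripper":0,"dx":0,"dy":0,"dz":4,"twist":0},
    {"gripper":0,"dx":0,"dy":0,"dz":4,"twist":0},
    {"gripper":0,"dx":0,"dy":0,"dz":4,"twist":0},
    {"gripper":0,"dx":0,"dy":0,"dz":4,"twist":0},
    {"gripper":0,"dx":0,"dy":0,"dz":3,"twist":0},
    {"gripper":0,"dx":0,"dy":0,"dz":0,"twist":0},
  ],
)

```text
t: 3.9
tool_pos: [468.4, 48.2, 39.0]
orientation: [0.707, 0.707, -0.0, -0.0]
wrist_force: [-0.3, 0.7, 0.2]
finger_gap: 0.004
```

arm_command(
  deltas=[
    {"gripper":0,"dx":0,"dy":0,"dz":2,"twist":0},
    {"gripper":0,"dx":0,"dy":0,"dz":2,"twist":0},
    {"gripper":0,"dx":0,"dy":0,"dz":1,"twist":0},
    {"gripper":0,"dx":0,"dy":0,"dz":0,"twist":0},
  ],
)

```text
t: 4.3
tool_pos: [468.5, 48.2, 34.2]
orientation: [0.707, 0.707, -0.0, -0.0]
wrist_force: [0.5, -0.7, 0.8]
finger_gap: -0.001
```

arm_command(
  deltas=[
    {"gripper":0,"dx":0,"dy":0,"dz":1,"twist":0},
    {"gripper":0,"dx":0,"dy":0,"dz":1,"twist":0},
    {"gripper":0,"dx":0,"dy":0,"dz":1,"twist":0},
    {"gripper":0,"dx":0,"dy":0,"dz":0,"twist":0},
  ],
)

```text
t: 4.7
tool_pos: [468.6, 48.2, 32.9]
orientation: [0.707, 0.707, 0.0, 0.001]
wrist_force: [-7.4, 0.7, 48.9]
finger_gap: 0.001
```

Firm contact with TCP at 32.9, so the floor is near z = 11. The plug would have stopped the tips at about z = 31, so this well is bare. I'll ease off, hold briefly, then go up and over the jar.

arm_command(
  deltas=[
    {"gripper":0,"dx":0,"dy":0,"dz":-0.7,"twist":0},
    {"gripper":0,"dx":0,"dy":0,"dz":0,"twist":0},
    {"gripper":0,"dx":0,"dy":0,"dz":0,"twist":0},
  ],
)

```text
t: 5.0
tool_pos: [468.6, 48.2, 33.0]
orientation: [0.707, 0.707, 0.0, 0.0]
wrist_force: [-4.5, -0.7, 30.0]
finger_gap: -0.0
```

arm_command(
  deltas=[
    {"gripper":0,"dx":0,"dy":0,"dz":-10,"twist":0},
    {"gripper":0,"dx":0,"dy":0,"dz":-25,"twist":0},
    {"gripper":0,"dx":0,"dy":0,"dz":-30,"twist":0},
    {"gripper":0,"dx":0,"dy":0,"dz":-30,"twist":0},
    {"gripper":0,"dx":0,"dy":0,"dz":-30,"twist":0},
    {"gripper":85,"dx":0,"dy":0,"dz":-25,"twist":0},
    {"gripper":85,"dx":-26,"dy":0,"dz":-10,"twist":0},
    {"gripper":85,"dx":-30,"dy":0,"dz":0,"twist":0},
    {"gripper":85,"dx":-30,"dy":0,"dz":0,"twist":0},
    {"gripper":85,"dx":-30,"dy":-2,"dz":0,"twist":0},
    {"gripper":85,"dx":-25,"dy":0,"dz":0,"twist":0},
    {"gripper":85,"dx":-15,"dy":0,"dz":0,"twist":0},
    {"gripper":85,"dx":0,"dy":0,"dz":0,"twist":0},
    {"gripper":85,"dx":0,"dy":0,"dz":0,"twist":0},
  ],
)

```text
t: 6.4
tool_pos: [466.5, -107.4, 192.1]
orientation: [0.707, 0.707, 0.0, -0.0]
wrist_force: [0.7, 0.3, -0.0]
finger_gap: 0.997
```

arm_command(
  deltas=[
    {"gripper":85,"dx":-1,"dy":0,"dz":20,"twist":0},
    {"gripper":85,"dx":0,"dy":0,"dz":25,"twist":0},
    {"gripper":85,"dx":0,"dy":0,"dz":20,"twist":0},
    {"gripper":85,"dx":0,"dy":0,"dz":15,"twist":0},
    {"gripper":85,"dx":0,"dy":0,"dz":15,"twist":0},
    {"gripper":85,"dx":0,"dy":0,"dz":15,"twist":0},
    {"gripper":85,"dx":0,"dy":0,"dz":10,"twist":0},
    {"gripper":85,"dx":0,"dy":0,"dz":0,"twist":0},
  ],
)

```text
t: 7.2
tool_pos: [466.3, -107.9, 71.2]
orientation: [0.707, 0.708, -0.0, -0.001]
wrist_force: [-0.5, -1.2, 0.1]
finger_gap: 0.993
```

arm_command(
  deltas=[
    {"gripper":60,"dx":0,"dy":0,"dz":0,"twist":0},
    {"gripper":60,"dx":0,"dy":0,"dz":0,"twist":0},
    {"gripper":50,"dx":0,"dy":0,"dz":0,"twist":0},
    {"gripper":40,"dx":0,"dy":0,"dz":0,"twist":0},
    {"gripper":40,"dx":0,"dy":0,"dz":0,"twist":0},
    {"gripper":40,"dx":0,"dy":0,"dz":0,"twist":0},
    {"gripper":40,"dx":0,"dy":0,"dz":0,"twist":0},
  ],
)

```text
t: 7.9
tool_pos: [466.9, -108.7, 72.9]
orientation: [0.707, 0.707, 0.0, 0.001]
wrist_force: [-1.6, 2.2, 13.2]
finger_gap: 0.592
```

The opening of about 51 mm matches the jar body. Lifting.

arm_command(
  deltas=[
    {"gripper":40,"dx":0,"dy":0,"dz":-5,"twist":0},
    {"gripper":40,"dx":0,"dy":0,"dz":-15,"twist":0},
    {"gripper":40,"dx":0,"dy":0,"dz":-20,"twist":0},
    {"gripper":40,"dx":0,"dy":0,"dz":-20,"twist":0},
    {"gripper":40,"dx":0,"dy":0,"dz":-15,"twist":0},
    {"gripper":40,"dx":0,"dy":0,"dz":-5,"twist":0},
    {"gripper":40,"dx":0,"dy":0,"dz":0,"twist":0},
  ],
)

```text
t: 8.6
tool_pos: [466.7, -109.0, 152.5]
orientation: [0.707, 0.707, 0.0, 0.0]
wrist_force: [0.1, -1.0, -3.5]
finger_gap: 0.593
```

```bash
python3 - <<'E'
from h import *
s=r.capture("scene");t=r.capture("top")
a=cv2.resize(s[130:270,140:300],(400,350),interpolation=3)
b=cv2.resize(t[130:270,280:440],(400,350),interpolation=3)
cv2.imwrite("pics/c3.png",np.hstack([a,b])); print(r.get_state()["wrist_force"])
E
```

```text
[ 0.34923566  0.05526543 -1.77925991]
```

View pics/c3.png

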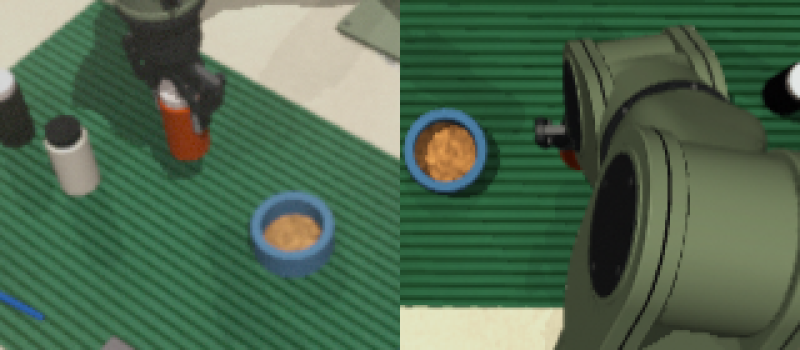

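The jar is lifted and upright in the jaws (left half, 185,125), and the white jar is untouched. The wrist reads a few newtons of weight. Carrying it to the near well.

arm_command(
  deltas=[
    {"gripper":40,"dx":8,"dy":2,"dz":0,"twist":0},
    {"gripper":40,"dx":16,"dy":0,"dz":0,"twist":0},
    {"gripper":40,"dx":22,"dy":0,"dz":0,"twist":0},
    {"gripper":40,"dx":22,"dy":0,"dz":0,"twist":0},
    {"gripper":40,"dx":22,"dy":0,"dz":0,"twist":0},
    {"gripper":40,"dx":22,"dy":0,"dz":0,"twist":0},
    {"gripper":40,"dx":22,"dy":0,"dz":0,"twist":0},
    {"gripper":40,"dx":16,"dy":0,"dz":0,"twist":0},
    {"gripper":40,"dx":8,"dy":0,"dz":0,"twist":0},
    {"gripper":40,"dx":0,"dy":0,"dz":0,"twist":0},
    {"gripper":40,"dx":0,"dy":0,"dz":0,"twist":0},
  ],
)

```text
t: 9.8
tool_pos: [468.4, 48.6, 151.8]
orientation: [0.707, 0.707, -0.0, 0.0]
wrist_force: [0.0, -0.4, -2.3]
finger_gap: 0.595
```

arm_command(
  deltas=[
    {"gripper":40,"dx":0,"dy":0,"dz":8,"twist":0},
    {"gripper":40,"dx":0,"dy":0,"dz":10,"twist":0},
    {"gripper":40,"dx":0,"dy":0,"dz":8,"twist":0},
    {"gripper":40,"dx":0,"dy":0,"dz":4,"twist":0},
    {"gripper":40,"dx":0,"dy":0,"dz":0,"twist":0},
  ],
)

```text
t: 10.3
tool_pos: [468.2, 49.1, 121.3]
orientation: [0.707, 0.707, -0.001, -0.0]
wrist_force: [0.3, -0.3, -1.9]
finger_gap: 0.594
```

```bash
python3 - <<'E'
from h import *
s=r.capture("scene")
cv2.imwrite("pics/c4.png",cv2.resize(s[150:260,190:320],(520,440),interpolation=3)); print(r.get_state()["wrist_force"])
E
```

```text
[-0.64475856 -0.58164105 -1.82901055]
```

View pics/c4.png

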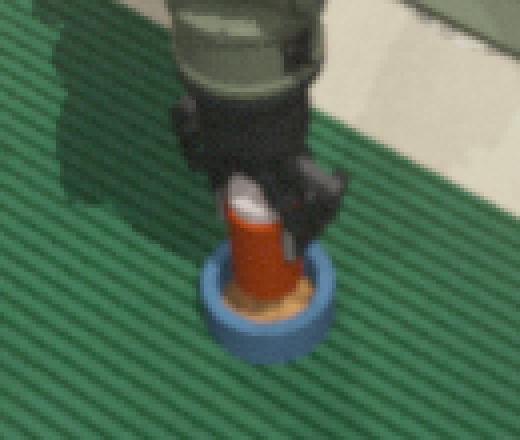

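The jar hangs centred over the well opening (crop 267,290). Lowering it.

arm_command(
  deltas=[
    {"gripper":40,"dx":0,"dy":0,"dz":6,"twist":0},
    {"gripper":40,"dx":0,"dy":0,"dz":8,"twist":0},
    {"gripper":40,"dx":0,"dy":0,"dz":8,"twist":0},
    {"gripper":40,"dx":0,"dy":0,"dz":6,"twist":0},
    {"gripper":40,"dx":0,"dy":0,"dz":4,"twist":0},
    {"gripper":40,"dx":0,"dy":0,"dz":3,"twist":0},
    {"gripper":40,"dx":0,"dy":0,"dz":1,"twist":0},
    {"gripper":40,"dx":0,"dy":0,"dz":0,"twist":0},
  ],
)

```text
t: 11.15
tool_pos: [468.5, 49.2, 86.0]
orientation: [0.707, 0.707, -0.0, 0.0]
wrist_force: [-0.3, 0.0, -2.5]
finger_gap: 0.592
```

arm_command(
  deltas=[
    {"gripper":40,"dx":0,"dy":0,"dz":1,"twist":0},
    {"gripper":40,"dx":0,"dy":0,"dz":1,"twist":0},
    {"gripper":40,"dx":0,"dy":0,"dz":0,"twist":0},
  ],
)

```text
t: 11.45
tool_pos: [468.5, 49.2, 84.0]
orientation: [0.707, 0.707, -0.0, 0.0]
wrist_force: [0.1, 0.1, -2.7]
finger_gap: 0.592
```

arm_command(
  deltas=[
    {"gripper":40,"dx":0,"dy":0,"dz":1,"twist":0},
    {"gripper":40,"dx":0,"dy":0,"dz":1,"twist":0},
    {"gripper":40,"dx":0,"dy":0,"dz":0,"twist":0},
  ],
)

```text
t: 11.75
tool_pos: [468.5, 49.2, 81.9]
orientation: [0.707, 0.707, -0.0, -0.0]
wrist_force: [-0.6, 0.2, -1.9]
finger_gap: 0.595
```

arm_command(
  deltas=[
    {"gripper":40,"dx":0,"dy":0,"dz":1,"twist":0},
    {"gripper":40,"dx":0,"dy":0,"dz":0,"twist":0},
  ],
)

```text
t: 11.95
tool_pos: [468.6, 49.2, 81.0]
orientation: [0.707, 0.707, -0.0, 0.0]
wrist_force: [0.1, -0.4, -1.7]
finger_gap: 0.594
```

arm_command(
  deltas=[
    {"gripper":40,"dx":0,"dy":0,"dz":0.7,"twist":0},
    {"gripper":40,"dx":0,"dy":0,"dz":0.7,"twist":0},
    {"gripper":40,"dx":0,"dy":0,"dz":0,"twist":0},
  ],
)

```text
t: 12.25
tool_pos: [468.6, 49.2, 80.8]
orientation: [0.707, 0.707, 0.0, 0.0]
wrist_force: [-5.3, 0.7, 36.2]
finger_gap: 0.594
```

It's down, with the base at floor height (TCP 80.8, predicted about 81). I'll ease off the load, open in steps, then retreat straight up.

arm_command(
  deltas=[
    {"gripper":40,"dx":0,"dy":0,"dz":-0.8,"twist":0},
    {"gripper":40,"dx":0,"dy":0,"dz":0,"twist":0},
    {"gripper":40,"dx":0,"dy":0,"dz":0,"twist":0},
    {"gripper":54,"dx":0,"dy":0,"dz":0,"twist":0},
    {"gripper":58,"dx":0,"dy":0,"dz":0,"twist":0},
    {"gripper":65,"dx":0,"dy":0,"dz":0,"twist":0},
    {"gripper":75,"dx":0,"dy":0,"dz":0,"twist":0},
    {"gripper":85,"dx":0,"dy":0,"dz":0,"twist":0},
    {"gripper":85,"dx":0,"dy":0,"dz":0,"twist":0},
    {"gripper":85,"dx":0,"dy":0,"dz":0,"twist":0},
  ],
)

```text
t: 13.25
tool_pos: [468.5, 49.2, 80.4]
orientation: [0.707, 0.707, -0.0, 0.0]
wrist_force: [0.1, -0.6, -1.1]
finger_gap: 0.993
```

arm_command(
  deltas=[
    {"gripper":85,"dx":0,"dy":0,"dz":-8,"twist":0},
    {"gripper":85,"dx":0,"dy":0,"dz":-20,"twist":0},
    {"gripper":85,"dx":0,"dy":0,"dz":-25,"twist":0},
    {"gripper":85,"dx":0,"dy":0,"dz":-25,"twist":0},
    {"gripper":85,"dx":0,"dy":0,"dz":-25,"twist":0},
    {"gripper":85,"dx":0,"dy":0,"dz":-25,"twist":0},
    {"gripper":85,"dx":15,"dy":0,"dz":-25,"twist":0},
    {"gripper":85,"dx":30,"dy":0,"dz":0,"twist":0},
    {"gripper":85,"dx":30,"dy":0,"dz":0,"twist":0},
    {"gripper":85,"dx":30,"dy":0,"dz":0,"twist":0},
    {"gripper":85,"dx":30,"dy":0,"dz":0,"twist":0},
    {"gripper":85,"dx":30,"dy":0,"dz":0,"twist":0},
    {"gripper":85,"dx":20,"dy":0,"dz":0,"twist":0},
    {"gripper":85,"dx":0,"dy":0,"dz":0,"twist":0},
    {"gripper":85,"dx":0,"dy":0,"dz":0,"twist":0},
  ],
)

```text
t: 14.75
tool_pos: [468.3, 234.0, 233.7]
orientation: [0.707, 0.707, -0.0, 0.0]
wrist_force: [0.3, -0.0, -0.5]
finger_gap: 0.997
```

```bash
python3 - <<'E'
from h import *
im={n:r.capture(n) for n in("scene","top")}
for n,(x0,y0,x1,y1) in {"scene":(235,165,280,225),"top":(280,165,330,215)}.items():
    H,S,V=cv2.split(cv2.cvtColor(im[n],cv2.COLOR_BGR2HSV)); m=np.zeros(H.shape,bool); m[y0:y1,x0:x1]=1
    for c in blobs(m&(S<70)&(V>140)):
        if len(c)>5: e=cv2.fitEllipse(c); print(n,np.round(e[0],1),np.round(e[1],1),np.round(plane(n,e[0],115),1))
    print("expected",proj(n,(468,49,115)))
a=cv2.resize(im["scene"][140:260,140:300],(400,300),interpolation=3)
b=cv2.resize(im["top"][120:240,260:420],(400,300),interpolation=3)
cv2.imwrite("pics/c5.png",np.hstack([a,b]))
E
```

```text
scene [255.3 206.6] [13.7 14.8] [472.7  50.8 115. ]
scene [270.  170.8] [14.1 33.1] [337.9   4.4 115. ]
expected [255.75990547 205.24147436]
top [297.8 186.3] [14.7 14.9] [468.   49.8 115. ]
expected [298.09352564 186.33029318]
```

View pics/c5.png

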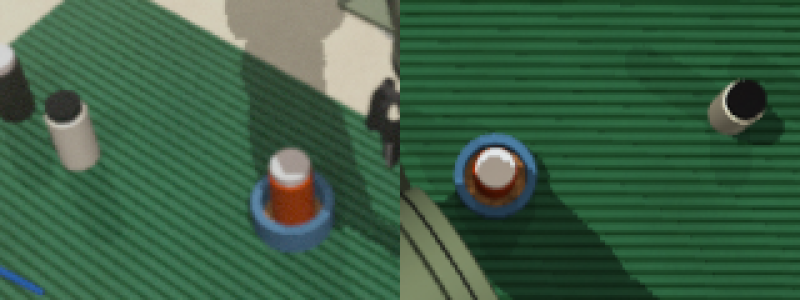

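The jar stands upright and centred in the near well (right half 495,170; left half 290,190). The white jar is where it was, and the gripper is clear. Handing in.

```bash
python3 -c "from rig import r; print(r.finish_job())"
```

```text
the job is handed in; nothing more can be done
None
```

The terracotta jar now stands upright in the near blue well at about (468, 49), and I have handed the job in. `finish_job` gives no verdict, so the result rests on the checks below.

- **Empty well:** I touched that well's floor with the closed fingertips before bringing the jar. The touch read 30–49 N with the floor near z = 11 mm. The plug would have stopped the fingers about 20 mm higher, so the well was bare.
- **Seating:** The jar came down slowly and made contact at TCP z = 80.8 mm, against the 81 mm I predicted for the bare floor. I then eased off the load and opened the jaws in steps.
- **Position:** In the last top view the cap centre was within about 1 mm of the well centre. The scene view read about 5 mm off in x; I put that down to the cap's side blending into the mask, and it is still inside the 16 mm tolerance.
- **White jar and arm:** In the last pictures the white jar stood where it had been; I judged this by eye rather than measuring it. The arm was clear and touching nothing. No check failed.

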